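# Stop the stirrer, then cap its bottle and vent it a quarter turn

## Task

The bottle on the stirrer has to be closed for venting: first stop the stirrer by pushing the domed stop button on the stop box right down, where it stays, and reset the button by turning the knurled collar under it clockwise (seen from above) until the dome is fully up again. Then screw the bottle's cap on clockwise until it bottoms out, back it off a quarter turn so that it can vent, and finish still gripping the cap, with the gripper closed on it and still. Leave the beaker, the petri dishes and the grease pot alone.

Things in the scene. Friction and masses are not known exactly. Their poses are not given: they have to be found in the camera images.
- stirrer: White magnetic stirrer, 100 x 100 x 40 mm, fixed to the bench, with a white plastic bottle (64 mm diameter) clamped upright on its round steel plate. Origin: centre of its underside, at bench height; z up. The bottle's axis is the origin's z axis. The bottle's shoulder ends 112 mm and the neck (31 mm diameter) 138 mm above the origin.
- cap (a joint): Turn of the bottle's cap on its thread (rad): 0 = screwed fully home (hard stop), growing as it is unscrewed, counterclockwise from above; quarter turn open = 1.57. It starts already engaged on the thread, 2.0 to 2.8 rad from home. The thread rises 6 mm a turn; turning takes about 0.1 Nm and the cap stays where it is left. It cannot come off (end of thread at 6.28).
- cap_top (a point): Centre of the top of the cap, the plain grey knurled round cap, 40 mm diameter and 24 mm high, that sits on the bottle; a straight ridge on its top runs from the centre to the edge, along this point's x axis, and turns with the cap. At home this point is 142 mm above the bench. z up.
- stop_box: Grey stop box, 85 x 85 x 50 mm, fixed to the bench, a knurled collar and a black dome on its top. Origin: centre of its underside, z up along the button's axis. Of box and stirrer one stands left of the sink, near a 0.43 m tall cabinet (y above 0.46, x 0.47 to 0.80: go round it), the other right of the sink, near a microscope (96 mm high stage from y = -0.30 on).
- stop (a joint): How far the dome is pressed down (m): 0 = up, 0.007 = fully down. It moves straight down against about 3 to 4 N without springing back, and as it goes down the collar below winds counterclockwise by itself. Only turning the collar clockwise raises it again.
- stop_top (a point): Centre of the flat top of the black dome (32 mm diameter, 10 mm high), 95 mm above the bench when up, 88 mm when pressed fully down.
- collar (a joint): Turn of the knurled collar (rad), linked to the dome: 0 = reset, dome up; 0.9 = dome fully down. Positive is counterclockwise from above. Turning it takes about 0.03 Nm.
- collar_mid (a point): Centre of the knurled aluminium collar, 42 mm diameter and 22 mm high, its underside 53 mm and its top 75 mm above the bench; the narrower dome stands above it and fits between the fingers that pinch the collar. z up.
- beaker: Loose clear 50 ml beaker, 46 mm diameter, 60 mm high, near the bench's front edge: a bystander. Origin: centre of its underside.
- petri_0: Loose petri dish, 58 mm diameter, 15 mm high, near the front edge: a bystander. Origin: centre of its underside.
- petri_1: Loose petri dish, 70 mm diameter, 17 mm high, near the front edge: a bystander. Origin: centre of its underside.
- grease_pot: Loose round grease pot, 69 mm diameter, 41 mm high, near the front edge: a bystander. Origin: centre of its underside.
Things that resemble listed ones, but are neither listed nor needed, are in the scene too. What is shaped like the stop_box but yellow is not meant. Leave any purple look-alike of the stirrer alone.

How it is judged:
On the way, in this order (a step that is already met when the one before it is completed fails the run):
1. the stop button is pressed right down (value of joint stop above 0.0055 m), for 0.1 s.
2. the collar is turned back and the dome is up again (value of joint stop below 0.001 m), for 0.1 s.
3. the cap has bottomed out on the bottle (value of joint cap below 0.07 rad), for 0.1 s.
At the end, for the whole second after the job is handed in: The cap stands a quarter turn (1.57 rad, give or take 0.3) back from home and at rest, the fingers grip it (more than 3 N), and the stop dome is up (within 1.5 mm) (value of joint cap between 1.27 and 1.87 rad and velocity of joint cap between -0.1 and 0.1 rad/s and contact force between the fingers and cap above 3 N and value of joint stop below 0.0015 m); the arm keeps its last pose, push and grip.
It fails at once if a bystander is moved more than 30 mm (distance of any of beaker, petri_0, petri_1, grease_pot from where it was at the start of the episode above 0.03 m).
It also fails if it takes over 67 s, if anything falls off the work surface, if the arm or the gripper's body presses on something with over 40 N, if the wrist force passes 120 N, or if a joint passes its speed limit or range.

## Robot

A 6-joint arm with a two-finger parallel gripper is mounted at the origin on a cart in front of the work surface, level with it; the furniture and walls round the work are solid. World frame = base frame: x ahead of the robot, y to its left, z up, the work surface at z = 0. Lengths are in m, angles in rad, forces in N, time in s.
With the tool pointing down it reaches from about 0.425 to 0.95 m from the base axis. Payload 3.5 kg.
Tool frame: the origin (TCP) lies midway between the tips of the shut fingers; the grasp point (between the pads) lies 19 mm behind it; z points along the fingers, y is the line along which they close (so a half turn about z gives the same grasp; the last joint's range is limited). The gripper opens to 85 mm and grips with 20 to 120 N. Pads are 22 mm wide; open, the fingers measure 114 mm over their backs; the gripper's body (76 mm by 85 mm) begins 54 mm behind the grasp point. The pads swing forward as they close: fully open they stand 13 mm farther back than shut.
Start: joints at [1.143, 0.286, 1.577, -0, 1.279, -0.15], TCP at [0.185, 0.649, 0.231] pointing down, gripper open.
Joint ranges: [-2.77, 2.77], [-0.9, 2.22], [0.21, 2.48], [-1.53, 4.67], [0.24, 2.81], [-2.84, 2.84]. Speed limits (rad/s): [2.79, 2.79, 3.14, 3.14, 3.14, 3.14].

## Interface

Orientations are given as a rotation vector (axis times angle).
In Python, from station import arm, get_image, order gives the robot as it stands. The module is installed in compiled form; this text tells all that it offers.
- The arm moves only by the tool apply_moves, never from a script. Its argument "motion" is a list of rows, each an object with "rotation": the turn, a rotation vector about the tool's x, y, z in rad, a list of three; "slide": the shift along the tool's x, y, z in mm, a list of three; "grip": the opening, from -1 (shut) to 1 (fully open). A call has 1 to 12 rows; each row is the pose to reach, as a shift and turn from the pose commanded when the call began, along the tool's axes at that moment; what a row does not reach only later rows make up. A row lasts 1/8 s, in which the tool goes at most 62.5 mm and 10.7 degrees, less where a joint would pass 70% of its speed; a pose out of reach is approached as far as the arm can. A call with a gripper value outside its range is refused whole. The fingers move at their own pace and stop on an object; "force" is the grip in N (left out, the last holds). Time passes only in rows, so rows that repeat a pose let the fingers close. It gives the time, the measured TCP pose, the force, the opening and the grip force at its end, in the units of the state.
- arm.state(): the state, without advancing time (a new reading comes with each control period).
- get_image(name): name is "scene" or "top" or "wrist"; returns a dict with "color" (384x512x3 uint8, red, green, blue), "vertical_fov" (degrees; the focal length in pixels is half the picture's height over the tangent of half this angle, whatever the lens; pixels are square), "cx", "cy" (the principal point, pixels), "R" (3x3) and "t" (3): a world point X has camera coordinates R X + t; the wrist camera has in their place "mount" (4x4, takes a point from camera to tool coordinates, whose origin is the TCP and whose axes are the flange's). Camera axes: x right, y down, z forward; pixel columns grow to the right and rows downward; lengths in m; the calibration is good to about 2 mm. A picture is of the moment at which its call begins: read the wrist's pose just before it. There is no depth.
- order.sign_off(): hands the job in; it is judged then, once.
The state is a dict: "time": time; "joints": joint angles; "dq": joint speeds; "joint_efforts": joint torques, N m; "position": TCP position; "orientation": TCP orientation; "wrist_force": force on the tool from outside, world axes, zero at the start; "torque": the same for the moment, N m; "grip_width": finger opening in m; "finger_force": force on a finger pad.
Only numpy, scipy, OpenCV 4.12 (cv2) and the standard library are available. Lean on these libraries where they do the work, as an engineer would, in place of code of your own. Each camera call takes 0.05 s, during which the arm holds its last target. There are 200 camera calls.

## Working session

There is one attempt and no reset: what is moved stays moved. The work goes in short steps, Python scripts to look and compute and a tool call to move; the robot and the scene stay as the last step left them, time stands still between calls to the robot, and variables do not carry over. Pictures are saved under pics/ and viewed, at most 10 in all, crops included, and the job is handed in when it is done.

Besides the shell and the picture viewer there is one more tool, called after "Call:" as name([rows], argument=value, ...), one row to a line, values as JSON. apply_moves: Moves the arm, as the interface text tells. Its arguments: {"type":"object","properties":{"motion":{"type":"array","items":{"type":"object","properties":{"rotation":{"type":"array","items":{"type":"number"}},"slide":{"type":"array","items":{"type":"number"}},"grip":{"type":"number"}}}},"force":{"type":"number"}},"required":["motion"]}

```bash
mkdir -p pics
cat > h.py <<'E'
import numpy as np,cv2
from scipy.spatial.transform import Rotation as Ro
from station import arm,get_image,order
def K(im):
    f=im["color"].shape[0]/2/np.tan(np.radians(im["vertical_fov"])/2); return f,im["cx"],im["cy"]
def cam(name):
    s=arm.state(); im=get_image(name)
    if "mount" in im:
        T=np.eye(4);T[:3,:3]=Ro.from_rotvec(s["orientation"]).as_matrix();T[:3,3]=s["position"]
        M=np.linalg.inv(T@np.array(im["mount"])); im["R"],im["t"]=M[:3,:3],M[:3,3]
    im["R"]=np.array(im["R"]);im["t"]=np.array(im["t"]); return im
def ray(im,u,v):
    f,cx,cy=K(im); d=im["R"].T@np.array([(u-cx)/f,(v-cy)/f,1]); return -im["R"].T@im["t"],d/np.linalg.norm(d)
def onz(im,u,v,z):
    o,d=ray(im,u,v); return o+d*(z-o[2])/d[2]
def proj(im,X):
    f,cx,cy=K(im); c=im["R"]@np.array(X)+im["t"]; return c[0]/c[2]*f+cx,c[1]/c[2]*f+cy
def tri(rs):
    A=np.zeros((3,3));b=np.zeros(3)
    for o,d in rs:
        P=np.eye(3)-np.outer(d,d);A+=P;b+=P@o
    X=np.linalg.solve(A,b); return X,[np.linalg.norm((np.eye(3)-np.outer(d,d))@(X-o)) for o,d in rs]
def save(im,n): cv2.imwrite("pics/"+n,cv2.cvtColor(im["color"] if isinstance(im,dict) else im,cv2.COLOR_RGB2BGR))
E
python3 - <<'E'
from h import *
import pickle
d={n:cam(n) for n in("scene","top","wrist")}
pickle.dump(d,open("im0.pkl","wb"))
for n in d: save(d[n],n+"0.png"); print(n,d[n]["vertical_fov"],d[n]["cx"],d[n]["cy"],-d[n]["R"].T@d[n]["t"])
print(arm.state())
E
```

```text
scene 53.25277411054247 254.6752816568999 196.3167057264076 [ 0.1187794  -0.53070099  0.94193404]
top 52.77650749103244 252.0630337602064 190.20294039487536 [0.40610844 0.03110064 1.33597639]
wrist 65.9337758298813 257.8594908809085 189.4661007407279 [0.11434399 0.66905802 0.37308809]
{'time': 0.15, 'joints': array([ 1.14298549e+00,  2.86995290e-01,  1.57784084e+00, -2.98985259e-06,
        1.27859895e+00, -1.50002160e-01]), 'dq': array([-0.00092748, -0.00277359, -0.00449087,  0.00307589, -0.00081101,
        0.00035836]), 'joint_efforts': array([ 2.08235806e-04, -4.06601429e+01, -2.93140197e+01, -2.26612515e-04,
        3.94441755e-03, -2.78301934e-05]), 'position': array([0.18487754, 0.64865744, 0.23024278]), 'orientation': array([-4.34905098e-01, -3.11081559e+00,  2.77494530e-03]), 'wrist_force': array([ 0.57826605,  0.98790019, -0.40406029]), 'torque': array([ 0.04546893, -0.00241505,  0.0287386 ]), 'finger_force': 0.0, 'grip_width': 0.08515820304684628}
```

View pics/scene0.png

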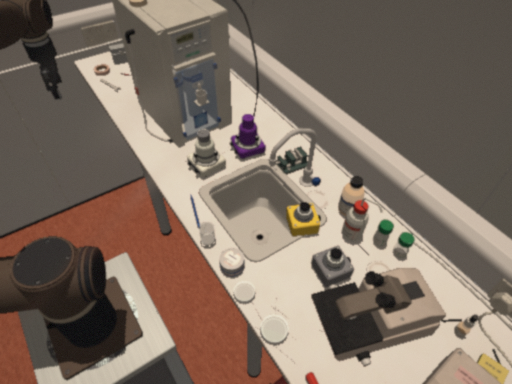

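View pics/top0.png

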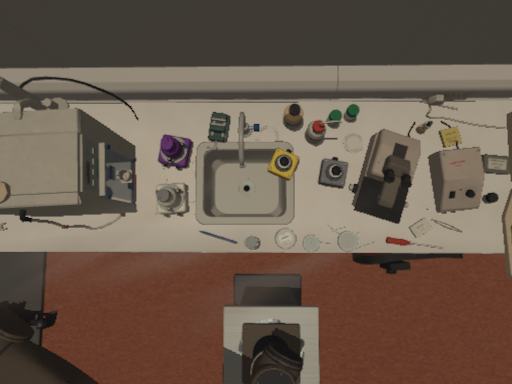

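Scene view: the white stirrer and bottle are at about (205,150) and the purple look-alike at (248,137). The grey stop box is at (333,262) and the yellow look-alike at (303,217). In the top view they are at (170,197), (175,151), (334,173) and (285,163). The white stirrer left of the sink and the grey box next to the microscope fit the description. I'll confirm both in one enlarged crop.

Run:
```python
from h import *
import pickle
d=pickle.load(open("im0.pkl","rb"))
def c(n,u,v,w=32): return cv2.resize(d[n]["color"][v-w:v+w,u-w:u+w],(384,288*384//384),interpolation=cv2.INTER_CUBIC) if 0 else cv2.resize(d[n]["color"][v-24:v+24,u-32:u+32],(400,300),interpolation=cv2.INTER_CUBIC)
a=np.vstack([np.hstack([c("scene",205,150),c("top",170,197)]),np.hstack([c("scene",333,262),c("top",334,173)])])
save(a,"crop1.png")
for n,u,v,z in(("scene",205,133,.15),("top",164,196,.15),("scene",337,254,.095),("top",336,171,.095)): print(n,onz(d[n],u,v,z))
```

```text
scene [0.51568491 0.32696799 0.15      ]
top [0.51002041 0.33138356 0.15      ]
scene [ 0.597255   -0.21654054  0.095     ]
top [ 0.59527382 -0.21044676  0.095     ]
```

View pics/crop1.png

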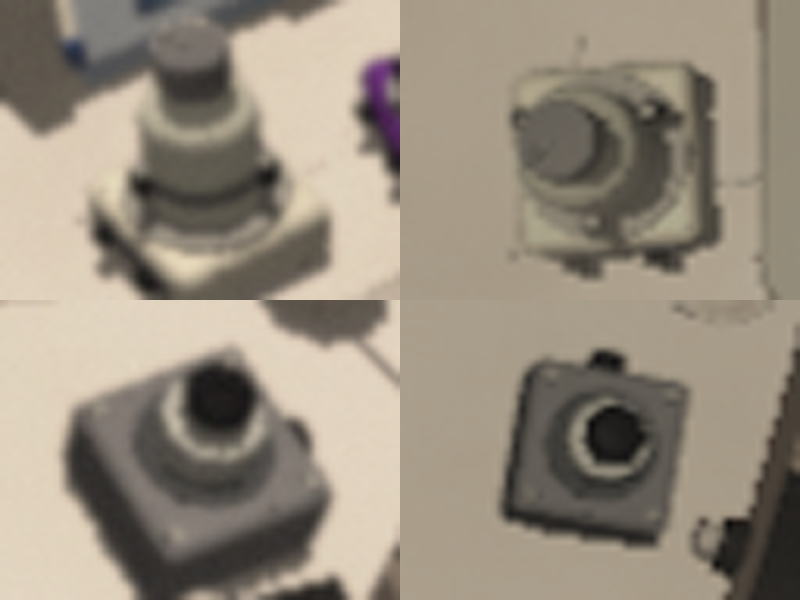

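The crops confirm both: a white stirrer with a grey knurled cap, cap top at scene (203,132) and top (164,196); and a grey box with a black dome, scene (337,254) and top (336,171). I'll move above the stop box and measure with the wrist camera.

```bash
cat >> h.py <<'E'
def go(p,yaw=None):
    "tool slide mm / rotvec to world p, tool straight down with tool x at yaw"
    s=arm.state(); R=Ro.from_rotvec(s["orientation"]).as_matrix()
    y0=np.arctan2(R[1,0],R[0,0]); yaw=y0 if yaw is None else yaw
    c,n=np.cos(yaw),np.sin(yaw); G=np.array([[c,n,0],[n,-c,0],[0,0,-1]])
    print("yaw",y0,"q6",s["joints"][5],"pos",s["position"].round(4)," slide",(1e3*R.T@(np.array(p)-s["position"])).round(1)," rot",Ro.from_matrix(R.T@G).as_rotvec().round(3))
E
python3 - <<'E'
from h import *
import pickle
d=pickle.load(open("im0.pkl","rb"))
for n,z,a,b in(("cap",0,("scene",203.1,132.4),("top",163.9,195.9)),("dome",0,("scene",336.2,253.5),("top",336.2,171))):
    print(n,tri([ray(d[a[0]],*a[1:]),ray(d[b[0]],*b[1:])]))
go([.53,-.21,.27]); go([.53,-.21,.27],-1.5)
print(np.array(d["wrist"]["mount"]).round(3))
E
```

```text
cap (array([0.51065898, 0.3309863 , 0.15185776]), [np.float64(0.0005485216393108675), np.float64(0.0005485216393107213)])
dome (array([ 0.59686587, -0.21251348,  0.0921238 ]), [np.float64(0.0014029632588020554), np.float64(0.0014029632588020606)])
yaw 2.8637845968220215 q6 -0.15000216045073955 pos [0.1849 0.6487 0.2302]  slide [-567.4 -731.2  -38.6]  rot [-0.002 -0.     0.   ]
yaw 2.8637845968220215 q6 -0.15000216045073955 pos [0.1849 0.6487 0.2302]  slide [-567.4 -731.2  -38.6]  rot [-1.000e-03 -2.000e-03 -1.919e+00]
[[ 0.    -0.958 -0.288  0.073]
 [ 1.    -0.     0.001  0.   ]
 [-0.001 -0.288  0.958 -0.143]
 [ 0.     0.     0.     1.   ]]
```

Run:
```python
from h import *
go([.597,-.2125,.2],1.68)
```

```text
yaw 2.8637845968220215 q6 -0.15000216045073955 pos [0.1849 0.6487 0.2302]  slide [-632.5 -715.1   31.4]  rot [-2.000e-03  1.000e-03  1.184e+00]
```

Call:
apply_moves([
  {"slide":[-40,-45,-10],"rotation":[0,0,0.09],"grip":-1},
  {"slide":[-80,-89,-10],"rotation":[0,0,0.18],"grip":-1},
  {"slide":[-119,-134,-10],"rotation":[0,0,0.27],"grip":-1},
  {"slide":[-158,-178,-10],"rotation":[0,0,0.36],"grip":-1},
  {"slide":[-198,-223,-10],"rotation":[0,0,0.45],"grip":-1},
  {"slide":[-237,-268,-10],"rotation":[0,0,0.54],"grip":-1},
  {"slide":[-277,-313,-10],"rotation":[0,0,0.63],"grip":-1},
  {"slide":[-316,-357,-10],"rotation":[0,0,0.72],"grip":-1},
  {"slide":[-356,-402,-10],"rotation":[0,0,0.81],"grip":-1},
  {"slide":[-395,-447,-5],"rotation":[0,0,0.9],"grip":-1},
  {"slide":[-435,-491,0],"rotation":[0,0,0.99],"grip":-1},
  {"slide":[-474,-536,5],"rotation":[0,0,1.08],"grip":-1},
])

```text
time: 1.65
position: [0.4943, 0.0018, 0.2261]
orientation: [1.977, 2.442, 0.001]
wrist_force: [0.5, 1.3, -0.1]
grip_width: 0.0002
finger_force: 0.0
```

Run:
```python
from h import *
go([.597,-.2125,.2],1.68)
```

```text
yaw 1.7804916878494423 q6 -0.4118422010490863 pos [0.4943 0.0018 0.2261]  slide [-231.    55.8   26.1]  rot [ 0.  -0.   0.1]
```

Call:
apply_moves([
  {"slide":[-57,14,5],"rotation":[0,0,0.05],"grip":-1},
  {"slide":[-115,28,10],"rotation":[0,0,0.1],"grip":-1},
  {"slide":[-173,42,18],"rotation":[0,0,0.1],"grip":-1},
  {"slide":[-231,56,26],"rotation":[0,0,0.1],"grip":-1},
  {"slide":[-231,56,26],"rotation":[0,0,0.1],"grip":-1},
  {"slide":[-231,56,26],"rotation":[0,0,0.1],"grip":-1},
])

```text
time: 2.4
position: [0.597, -0.2099, 0.1996]
orientation: [-2.092, -2.341, 0.0]
wrist_force: [-0.0, -0.7, 0.7]
grip_width: 0.0003
finger_force: 0.0
```

Run:
```python
from h import *
import pickle
w=cam("wrist");pickle.dump(w,open("w1.pkl","wb"));save(w,"w1.png");print(proj(w,[.597,-.2125,.095]));go([.597,-.2125,.2],1.68)
```

```text
(np.float64(257.82185486175223), np.float64(191.6072267501594))
yaw 1.684309776481997 q6 -0.6110956781514106 pos [ 0.5971 -0.2093  0.2002]  slide [-3.2 -0.4  0.2]  rot [-0.001 -0.001  0.004]
```

View pics/w1.png

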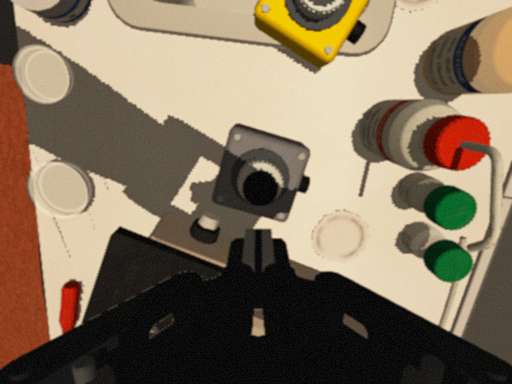

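The wrist view shows the grey box with its black dome at about (261,186) and the finger tips at (258,240). I'll mask the dome and shift for a second wrist view.

```bash
cat >> h.py <<'E'
def blob(im,u,v,r,f):
    "centre of min enclosing circle of the mask component nearest (u,v)"
    m=np.uint8(f(im["color"].astype(int))); n,l,st,c=cv2.connectedComponentsWithStats(m)
    k=min([i for i in range(1,n) if st[i][4]>60],key=lambda i:np.hypot(c[i][0]-u,c[i][1]-v))
    p=np.argwhere(l==k)[:,::-1].astype(np.float32); return c[k],cv2.fitEllipse(cv2.convexHull(p)),st[k]
E
python3 - <<'E'
from h import *
import pickle
w=pickle.load(open("w1.pkl","rb"))
c,e,s=blob(w,261,186,0,lambda a:a.max(2)<30); print(c,e,s)
print(w["color"][186,255:300:3].tolist()); print(onz(w,*e[0],.095),onz(w,*c,.095))
E
```

```text
[259.59041394 188.56100218] ((259.5482177734375, 188.7103271484375), (33.95663833618164, 34.8895263671875), 176.24229431152344) [243 171  34  35 918]
[[0, 0, 0], [2, 5, 0], [15, 8, 7], [13, 17, 4], [0, 0, 0], [9, 2, 6], [12, 13, 14], [11, 13, 9], [97, 91, 74], [145, 133, 117], [67, 67, 62], [103, 91, 84], [130, 117, 102], [131, 117, 108], [102, 98, 86]]
[ 0.59819992 -0.2097041   0.095     ] [ 0.59822102 -0.20956501  0.095     ]
```

Call:
apply_moves([
  {"slide":[40,0,0],"grip":-1},
  {"slide":[40,0,0],"grip":-1},
  {"slide":[40,0,0],"grip":-1},
  {"slide":[40,0,0],"grip":-1},
])

```text
invalid input at $.motion[0]: expected keys rotation, slide, grip
```

Run:
```python
from h import *
import pickle
w=pickle.load(open("w1.pkl","rb"));v=cam("wrist")
F=lambda a:a.max(2)<30
a=blob(w,261,186,0,F);g=proj(v,onz(w,*a[1][0],.095));b=blob(v,*g,0,F);print(g,b)
X,r=tri([ray(w,*a[1][0]),ray(v,*b[1][0])]);print(X,r); print(onz(v,*b[1][0],.095))
go([X[0],X[1],.11])
```

```text
(np.float64(259.2950382096543), np.float64(189.11192474571249)) (array([259.41247265, 188.97483589]), ((259.2898864746094, 189.1411895751953), (33.86445999145508, 34.31620407104492), 1.2139488458633423), array([243, 172,  34,  35, 914], dtype=int32))
[ 0.59773716 -0.20617449  0.10705914] [np.float64(3.034761034326477e-06), np.float64(3.0347610342648257e-06)]
[ 0.5981985  -0.20973114  0.095     ]
yaw 1.6849962091728259 q6 -0.6111288809089396 pos [ 0.5972 -0.209   0.2006]  slide [ 2.7  0.9 90.6]  rot [ 0. -0. -0.]
```

The move was refused because it lacked the rotation key, so both views came from the same place. Repeating it properly.

Call:
apply_moves([
  {"slide":[40,0,0],"rotation":[0,0,0],"grip":-1},
  {"slide":[40,0,0],"rotation":[0,0,0],"grip":-1},
  {"slide":[40,0,0],"rotation":[0,0,0],"grip":-1},
  {"slide":[40,0,0],"rotation":[0,0,0],"grip":-1},
])

```text
time: 3.0
position: [0.593, -0.1708, 0.2007]
orientation: [2.092, 2.343, -0.0]
wrist_force: [0.2, 0.6, -0.2]
grip_width: 0.0
finger_force: 0.0
```

Run:
```python
from h import *
import pickle
w=pickle.load(open("w1.pkl","rb"));v=cam("wrist")
F=lambda a:a.max(2)<30
a=blob(w,261,186,0,F);g=proj(v,onz(w,*a[1][0],.095));b=blob(v,*g,0,F);print(g,b)
X,r=tri([ray(w,*a[1][0]),ray(v,*b[1][0])]);print(X,r); print(onz(v,*b[1][0],.095))
go([.598,-.2100,.107])
```

```text
(np.float64(258.71525824634597), np.float64(229.37980871749335)) (array([255.66532258, 199.01008065]), ((257.9723205566406, 211.16209411621094), (49.84013748168945, 54.65848922729492), 74.08163452148438), array([231, 186,  55,  41, 496], dtype=int32))
[ 0.60529403 -0.26962511 -0.10953179] [np.float64(0.0007053608129508957), np.float64(0.0007053608129509229)]
[ 0.59551788 -0.19211672  0.095     ]
yaw 1.6834546739778982 q6 -0.5574019698994316 pos [ 0.593  -0.1709  0.2006]  slide [-39.3   0.5  93.6]  rot [0. 0. 0.]
```

The dome merged with the finger shadow in that view, so I'll look from sideways instead.

Call:
apply_moves([
  {"slide":[-40,45,0],"rotation":[0,0,0],"grip":-1},
  {"slide":[-40,45,0],"rotation":[0,0,0],"grip":-1},
  {"slide":[-40,45,0],"rotation":[0,0,0],"grip":-1},
  {"slide":[-40,45,0],"rotation":[0,0,0],"grip":-1},
])

```text
time: 3.55
position: [0.6419, -0.2049, 0.2011]
orientation: [2.092, 2.343, 0.0]
wrist_force: [-0.2, -0.4, 0.2]
grip_width: -0.0
finger_force: 0.0
```

Run:
```python
from h import *
import pickle
w=pickle.load(open("w1.pkl","rb"));v=cam("wrist")
F=lambda a:a.max(2)<30
a=blob(w,261,186,0,F);g=proj(v,onz(w,*a[1][0],.095));b=blob(v,*g,0,F);print(g,b)
X,r=tri([ray(w,*a[1][0]),ray(v,*b[1][0])]);print(X,r); print(onz(v,*b[1][0],.095))
go([.598,-.2100,.107])
```

```text
(np.float64(207.7972940319018), np.float64(187.8962394748383)) (array([209.46983759, 187.67053364]), ((209.08798217773438, 187.56201171875), (33.34778594970703, 34.38335037231445), 47.61309814453125), array([192, 171,  35,  34, 862], dtype=int32))
[ 0.59843018 -0.21143746  0.08853364] [np.float64(0.00015384526508748712), np.float64(0.00015384526508748107)]
[ 0.59930413 -0.2092718   0.095     ]
yaw 1.6839593024937438 q6 -0.5725022005801955 pos [ 0.6419 -0.2049  0.2013]  slide [ -0.1 -44.2  94.2]  rot [0.001 0.001 0.   ]
```

Call:
apply_moves([
  {"slide":[0,-44,30],"rotation":[0,0,0],"grip":-1},
  {"slide":[0,-44,70],"rotation":[0,0,0],"grip":-1},
  {"slide":[0,-44,94],"rotation":[0,0,0],"grip":-1},
  {"slide":[0,-44,98],"rotation":[0,0,0],"grip":-1},
  {"slide":[0,-44,102],"rotation":[0,0,0],"grip":-1},
  {"slide":[0,-44,105],"rotation":[0,0,0],"grip":-1},
  {"slide":[0,-44,105],"rotation":[0,0,0],"grip":-1},
])

```text
time: 4.47
position: [0.5989, -0.2103, 0.0962]
orientation: [2.091, 2.343, 0.0]
wrist_force: [0.1, -0.8, -0.6]
grip_width: -0.0006
finger_force: 0.0
```

Call:
apply_moves([
  {"slide":[0,0,2],"rotation":[0,0,0],"grip":-1},
  {"slide":[0,0,4],"rotation":[0,0,0],"grip":-1},
  {"slide":[0,0,6],"rotation":[0,0,0],"grip":-1},
  {"slide":[0,0,7],"rotation":[0,0,0],"grip":-1},
  {"slide":[0,0,7],"rotation":[0,0,0],"grip":-1},
])

```text
time: 5.1
position: [0.5991, -0.2104, 0.089]
orientation: [2.091, 2.342, 0.001]
wrist_force: [-0.2, 0.1, 3.3]
grip_width: -0.0002
finger_force: 1.7
```

Contact, with 3.3 N. Pressing on to the bottom.

Call:
apply_moves([
  {"slide":[0,0,1],"rotation":[0,0,0],"grip":-1},
  {"slide":[0,0,2],"rotation":[0,0,0],"grip":-1},
  {"slide":[0,0,2.5],"rotation":[0,0,0],"grip":-1},
  {"slide":[0,0,2.5],"rotation":[0,0,0],"grip":-1},
  {"slide":[0,0,2.5],"rotation":[0,0,0],"grip":-1},
])

```text
time: 5.72
position: [0.5991, -0.2104, 0.088]
orientation: [2.092, 2.343, 0.0]
wrist_force: [-3.2, 1.8, 10.3]
grip_width: 0.0001
finger_force: 5.4
```

Call:
apply_moves([
  {"slide":[0,0,-10],"rotation":[0,0,0],"grip":-1},
  {"slide":[0,0,-30],"rotation":[0,0,0],"grip":1},
  {"slide":[0,0,-30],"rotation":[0,0,0],"grip":1},
  {"slide":[0,0,-30],"rotation":[0,0,0],"grip":1},
  {"slide":[0,0,-30],"rotation":[0,0,0],"grip":1},
  {"slide":[0,0,-30],"rotation":[0,0,0],"grip":1},
])

```text
time: 6.48
position: [0.5981, -0.21, 0.1151]
orientation: [-2.092, -2.342, 0.0]
wrist_force: [1.0, -0.3, -0.3]
grip_width: 0.0851
finger_force: 0.0
```

Run:
```python
from h import *
go([.5987,-.2100,.053])
```

```text
yaw 1.6838203974731958 q6 -0.6104728555292375 pos [ 0.5981 -0.21    0.1151]  slide [-0.2  0.7 62.1]  rot [-0.001 -0.001  0.   ]
```

Call:
apply_moves([
  {"slide":[0,0,25],"rotation":[0,0,0],"grip":1},
  {"slide":[0,0,48],"rotation":[0,0,0],"grip":1},
  {"slide":[0,0,60],"rotation":[0,0,0],"grip":1},
  {"slide":[0,0,62],"rotation":[0,0,0],"grip":0.3},
  {"slide":[0,0,62],"rotation":[0,0,0],"grip":-0.2},
  {"slide":[0,0,62],"rotation":[0,0,0],"grip":-0.2},
  {"slide":[0,0,62],"rotation":[0,0,0],"grip":-0.2},
], force=25)

```text
time: 7.35
position: [0.5988, -0.2105, 0.0551]
orientation: [2.091, 2.343, -0.0]
wrist_force: [-1.3, 0.1, 4.6]
grip_width: 0.0413
finger_force: 26.0
```

Call:
apply_moves([
  {"slide":[0,0,-2],"rotation":[0,0,0.1],"grip":-0.2},
  {"slide":[0,0,-2],"rotation":[0,0,0.2],"grip":-0.2},
  {"slide":[0,0,-2],"rotation":[0,0,0.3],"grip":-0.2},
  {"slide":[0,0,-2],"rotation":[0,0,0.4],"grip":-0.2},
  {"slide":[0,0,-2],"rotation":[0,0,0.5],"grip":-0.2},
  {"slide":[0,0,-2],"rotation":[0,0,0.6],"grip":-0.2},
  {"slide":[0,0,-2],"rotation":[0,0,0.7],"grip":-0.2},
  {"slide":[0,0,-2],"rotation":[0,0,0.78],"grip":-0.2},
  {"slide":[0,0,-2],"rotation":[0,0,0.86],"grip":-0.2},
  {"slide":[0,0,-2],"rotation":[0,0,0.92],"grip":-0.2},
  {"slide":[0,0,-2],"rotation":[0,0,0.92],"grip":-0.2},
])

```text
time: 8.72
position: [0.5991, -0.2107, 0.0553]
orientation: [2.911, 1.174, 0.002]
wrist_force: [3.9, -2.5, -6.1]
grip_width: 0.0409
finger_force: 26.8
```

Run:
```python
from h import *
s=arm.state();print(s["torque"],s["wrist_force"],s["grip_width"]);go([.5987,-.2100,.053])
```

```text
[-0.3898195  -0.6555241   0.59893279] [ 3.85208215 -2.49601425 -6.11982072] 0.04093261070338059
yaw 0.7668473415350818 q6 0.3070558021533239 pos [ 0.5991 -0.2107  0.0553]  slide [ 0.2 -0.8  2.3]  rot [ 0.003 -0.    -0.   ]
```

The collar is hard on its stop: 0.6 Nm against the 0.03 Nm needed, after 0.92 rad. Releasing, lifting, and heading for the bottle.

Call:
apply_moves([
  {"slide":[0,0,0],"rotation":[0,0,0],"grip":1},
  {"slide":[0,0,0],"rotation":[0,0,0],"grip":1},
  {"slide":[0,0,0],"rotation":[0,0,0],"grip":1},
  {"slide":[0,0,-40],"rotation":[0,0,0],"grip":1},
  {"slide":[0,0,-90],"rotation":[0,0,-0.1],"grip":1},
  {"slide":[0,0,-150],"rotation":[0,0,-0.28],"grip":1},
  {"slide":[0,0,-200],"rotation":[0,0,-0.46],"grip":1},
  {"slide":[0,0,-210],"rotation":[0,0,-0.64],"grip":1},
  {"slide":[0,0,-210],"rotation":[0,0,-0.82],"grip":1},
  {"slide":[0,0,-210],"rotation":[0,0,-1.0],"grip":1},
  {"slide":[0,0,-210],"rotation":[0,0,-1.18],"grip":1},
  {"slide":[0,0,-210],"rotation":[0,0,-1.18],"grip":1},
])

```text
time: 10.22
position: [0.5984, -0.21, 0.266]
orientation: [-1.774, -2.593, -0.0]
wrist_force: [-0.4, 0.4, -0.3]
grip_width: 0.0854
finger_force: 0.0
```

Run:
```python
from h import *
go([.511,.331,.262],4.746)
```

```text
yaw 1.9415980550314416 q6 -0.8682775696465619 pos [ 0.5984 -0.21    0.266 ]  slide [535.9 114.6   4.1]  rot [ 0.     0.    -2.804]
```

Call:
apply_moves([
  {"slide":[58,-5,0],"rotation":[0,0,-0.18],"grip":1},
  {"slide":[116,-10,0],"rotation":[0,0,-0.36],"grip":1},
  {"slide":[174,-15,0],"rotation":[0,0,-0.54],"grip":1},
  {"slide":[232,-20,0],"rotation":[0,0,-0.72],"grip":1},
  {"slide":[289,-25,0],"rotation":[0,0,-0.9],"grip":1},
  {"slide":[338,3,0],"rotation":[0,0,-1.08],"grip":1},
  {"slide":[388,31,0],"rotation":[0,0,-1.26],"grip":1},
  {"slide":[437,59,0],"rotation":[0,0,-1.44],"grip":1},
  {"slide":[487,87,0],"rotation":[0,0,-1.62],"grip":1},
  {"slide":[536,115,4],"rotation":[0,0,-1.8],"grip":1},
  {"slide":[536,115,4],"rotation":[0,0,-1.98],"grip":1},
  {"slide":[536,115,4],"rotation":[0,0,-2.16],"grip":1},
])

```text
time: 11.72
position: [0.5099, 0.3319, 0.2615]
orientation: [1.459, -2.781, -0.0]
wrist_force: [0.0, -0.3, -0.9]
grip_width: 0.0853
finger_force: 0.0
```

Run:
```python
from h import *
import pickle
go([.511,.331,.262],4.746)
d=pickle.load(open("im0.pkl","rb"))
F=lambda a:a.max(2)<45
for n,u,v in(("scene",336,253),("top",336,171)):
    e=cam(n)
    if n=="scene": save(cv2.resize(e["color"][220:300,290:380],(720,640)),"dome2.png")
    for im in(d[n],e):
        b=blob(im,u,v,0,F);print(n,b[0],b[2])
```

```text
yaw -2.1753400498336735 q6 -2.126686491397212 pos [0.5099 0.3319 0.2615]  slide [ 0.1 -1.4 -0.5]  rot [ 0.001 -0.001 -0.638]
scene [335.75 253.5 ] [332 249   9  10  72]
scene [335.75 253.5 ] [332 249   9  10  72]
top [335.76190476 170.0952381 ] [332 166   9   9  63]
top [335.73770492 170.08196721] [332 166   9   9  61]
```

The dome's pixels match the starting image, so it is fully up. Finishing the wrist turn and looking at the cap.

Call:
apply_moves([
  {"slide":[0,0,0],"rotation":[0,0,-0.17],"grip":1},
  {"slide":[0,0,0],"rotation":[0,0,-0.34],"grip":1},
  {"slide":[0,0,0],"rotation":[0,0,-0.5],"grip":1},
  {"slide":[0,0,0],"rotation":[0,0,-0.55],"grip":1},
  {"slide":[0,0,0],"rotation":[0,0,-0.55],"grip":1},
  {"slide":[0,0,0],"rotation":[0,0,-0.55],"grip":1},
])

```text
time: 12.58
position: [0.5102, 0.3308, 0.2619]
orientation: [-2.152, 2.289, 0.0]
wrist_force: [0.2, -0.7, 0.1]
grip_width: 0.0855
finger_force: 0.0
```

Run:
```python
from h import *
import pickle
go([.511,.331,.262])
w=cam("wrist");pickle.dump(w,open("c1.pkl","wb"));save(w,"c1.png");print(proj(w,[.511,.331,.148]))
```

```text
yaw -1.632573352588437 q6 -2.6714224862565907 pos [0.5102 0.3308 0.2619]  slide [-0.3 -0.7 -0.1]  rot [-0.  0. -0.]
(np.float64(256.8646877505743), np.float64(185.25069431052046))
```

View pics/c1.png

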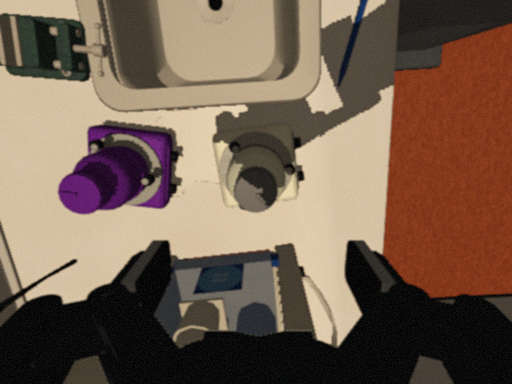

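Call:
apply_moves([
  {"slide":[0,40,0],"rotation":[0,0,0],"grip":1},
  {"slide":[0,40,0],"rotation":[0,0,0],"grip":1},
  {"slide":[0,40,0],"rotation":[0,0,0],"grip":1},
  {"slide":[0,40,0],"rotation":[0,0,0],"grip":1},
])

```text
time: 13.12
position: [0.4711, 0.3332, 0.262]
orientation: [-2.154, 2.286, -0.0]
wrist_force: [-1.0, 0.4, 0.3]
grip_width: 0.0852
finger_force: 0.0
```

Run:
```python
from h import *
import pickle
w=cam("wrist");pickle.dump(w,open("c2.pkl","wb"));print(proj(w,[.511,.331,.148]))
a=pickle.load(open("c1.pkl","rb"))
for im in(a,w):
    u,v=map(int,proj(im,[.511,.331,.148])); print(im["color"][v,u-70:u+70:5].tolist())
save(np.hstack([cv2.resize(im["color"][vv-60:vv+60,uu-65:uu+65],(390,360)) for im in(a,w) for uu,vv in[[int(q) for q in proj(im,[.511,.331,.148])]]]),"c12.png")
```

```text
(np.float64(213.44458158932508), np.float64(185.088666375601))
[[218, 200, 170], [220, 200, 170], [217, 196, 167], [221, 205, 172], [215, 197, 166], [221, 199, 169], [216, 196, 164], [181, 161, 130], [154, 140, 115], [179, 168, 133], [111, 100, 84], [124, 114, 95], [120, 108, 95], [114, 101, 92], [42, 36, 33], [33, 31, 28], [32, 30, 27], [38, 33, 30], [49, 44, 41], [69, 66, 53], [165, 151, 122], [232, 216, 174], [166, 153, 120], [220, 203, 173], [221, 201, 168], [223, 204, 171], [220, 200, 166], [219, 200, 169]]
[[0, 0, 11], [107, 94, 77], [185, 166, 138], [219, 199, 169], [215, 196, 165], [217, 197, 165], [218, 195, 164], [216, 195, 165], [212, 192, 157], [217, 197, 162], [106, 97, 84], [119, 109, 97], [119, 110, 93], [119, 107, 94], [116, 106, 88], [120, 109, 96], [117, 106, 92], [120, 113, 96], [65, 54, 49], [161, 151, 111], [168, 158, 122], [128, 120, 95], [174, 162, 132], [227, 209, 164], [211, 191, 153], [136, 123, 102], [225, 201, 173], [225, 202, 171]]
```

View pics/c12.png

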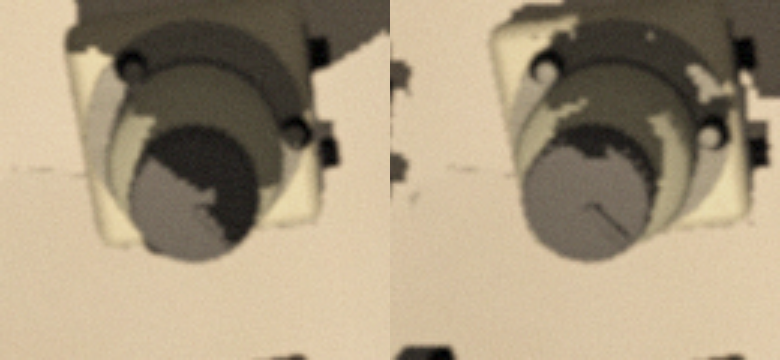

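The crops show the plain grey cap with its ridge. Its top disc is centred at about (257,191) in the first wrist view and (214,191) in the second. Triangulating.

Run:
```python
from h import *
import pickle
a,b=[pickle.load(open(n,"rb")) for n in("c1.pkl","c2.pkl")]
P,Q=(256.7,191.3),(214.3,191.3)
print(tri([ray(a,*P),ray(b,*Q)]),onz(a,*P,.1445),onz(b,*Q,.1445))
def F(im,u,v):
    x=im["color"].astype(int);m=(x[...,0]<150)&(x[...,0]-x[...,2]<32)
    m=np.uint8(m);y,xx=np.ogrid[:384,:512];m[np.hypot(xx-u,y-v)>26]=0
    m[:int(v)-2]=0
    p=np.argwhere(m)[:,::-1].astype(np.float32);return cv2.minEnclosingCircle(p),p[:,0].min(),p[:,0].max(),p[:,1].max()
print(F(a,*P),F(b,*Q))
go([.511,.331,.262])
```

```text
(array([0.5116206 , 0.33819594, 0.14335849]), [np.float64(7.442913333844563e-05), np.float64(7.442913333842254e-05)]) [0.51158927 0.33776761 0.1445    ] [0.51143126 0.33793285 0.1445    ]
(((255.5, 192.0), 21.708393096923828), np.float32(234.0), np.float32(277.0), np.float32(211.0)) (((214.5, 192.5), 21.783119201660156), np.float32(193.0), np.float32(236.0), np.float32(211.0))
yaw -1.6302401040225722 q6 -2.642273270767767 pos [0.471  0.3331 0.2619]  slide [ -0.2 -40.   -0.1]  rot [-0.  0. -0.]
```

Run:
```python
from h import *
import pickle
a,b=[pickle.load(open(n,"rb")) for n in("c1.pkl","c2.pkl")];d=pickle.load(open("im0.pkl","rb"))
for z in(.1435,.145):
    print(z,[onz(i,u,211.5,z)[1]-.02 for i,u in((a,256),(b,215))],onz(d["scene"],203.1,132.4,z)[:2],onz(d["top"],163.9,195.9,z)[:2])
for n in("scene","top"): print(n,[tuple(np.round(proj(d[n],[.511,y,.1445]),1)) for y in(.331,.334,.338)])
for im in(a,b): print([tuple(np.round(proj(im,[.511,y,.1445]),1)) for y in(.331,.334,.338)])
```

```text
0.1435 [np.float64(0.33793641727209667), np.float64(0.3381359643024223)] [0.51529339 0.33983894] [0.51090239 0.33334978]
0.145 [np.float64(0.3373617602018124), np.float64(0.33757417737619755)] [0.51454847 0.33820348] [0.51077057 0.33296958]
scene [(np.float64(203.2), np.float64(134.2)), (np.float64(202.8), np.float64(133.6)), (np.float64(202.2), np.float64(133.0))]
top [(np.float64(164.6), np.float64(195.8)), (np.float64(163.6), np.float64(195.8)), (np.float64(162.3), np.float64(195.8))]
[(np.float64(256.9), np.float64(184.2)), (np.float64(257.1), np.float64(187.3)), (np.float64(257.4), np.float64(191.5))]
[(np.float64(214.0), np.float64(184.0)), (np.float64(214.3), np.float64(187.2)), (np.float64(214.8), np.float64(191.3))]
```

Call:
apply_moves([
  {"slide":[-6,-40,0],"rotation":[0,0,0],"grip":1},
  {"slide":[-6,-40,50],"rotation":[0,0,0],"grip":1},
  {"slide":[-6,-40,100],"rotation":[0,0,0],"grip":1},
  {"slide":[-6,-40,130],"rotation":[0,0,0],"grip":1},
  {"slide":[-6,-40,140],"rotation":[0,0,0],"grip":1},
  {"slide":[-6,-40,140],"rotation":[0,0,0],"grip":0.2},
  {"slide":[-6,-40,140],"rotation":[0,0,0],"grip":0.0},
  {"slide":[-6,-40,140],"rotation":[0,0,0],"grip":-0.2},
  {"slide":[-6,-40,140],"rotation":[0,0,0],"grip":-0.2},
  {"slide":[-6,-40,140],"rotation":[0,0,0],"grip":-0.2},
], force=40)

```text
time: 14.42
position: [0.513, 0.3374, 0.1245]
orientation: [-2.151, 2.281, -0.005]
wrist_force: [4.9, 0.3, 6.3]
grip_width: 0.0384
finger_force: 40.8
```

Run:
```python
from h import *
s=arm.state();print(s["torque"],s["wrist_force"],s["grip_width"]);go([.511,.337,.122])
```

```text
[-0.05097962 -0.69860017 -0.03278102] [4.9133377  0.33735023 6.30272047] 0.03840363245403615
yaw -1.629510136757233 q6 -2.6654361027956743 pos [0.513  0.3374 0.1245]  slide [0.5 2.  2.5]  rot [-0.006  0.002 -0.   ]
```

Call:
apply_moves([
  {"slide":[0,-2,-2],"rotation":[0,0,0.12],"grip":-0.2},
  {"slide":[0,-2,-2],"rotation":[0,0,0.24],"grip":-0.2},
  {"slide":[0,-2,-2],"rotation":[0,0,0.36],"grip":-0.2},
  {"slide":[0,-2,-2],"rotation":[0,0,0.48],"grip":-0.2},
  {"slide":[0,-2,-1.8],"rotation":[0,0,0.6],"grip":-0.2},
  {"slide":[0,-2,-1.6],"rotation":[0,0,0.72],"grip":-0.2},
  {"slide":[0,-2,-1.5],"rotation":[0,0,0.84],"grip":-0.2},
  {"slide":[0,-2,-1.4],"rotation":[0,0,0.96],"grip":-0.2},
  {"slide":[0,-2,-1.3],"rotation":[0,0,1.08],"grip":-0.2},
  {"slide":[0,-2,-1.2],"rotation":[0,0,1.2],"grip":-0.2},
  {"slide":[0,-2,-1.1],"rotation":[0,0,1.3],"grip":-0.2},
  {"slide":[0,-2,-1],"rotation":[0,0,1.4],"grip":-0.2},
])

```text
time: 15.92
position: [0.5121, 0.3382, 0.1233]
orientation: [0.171, -3.137, -0.005]
wrist_force: [0.2, 3.3, 1.9]
grip_width: 0.0383
finger_force: 40.6
```

Run:
```python
from h import *
s=arm.state();print(s["torque"],s["wrist_force"],s["grip_width"]);go([.513,.337,.122])
```

```text
[ 0.60654199 -0.14461217  0.0980287 ] [0.16866608 3.31705721 1.86955963] 0.0383045478358641
yaw -3.0325934556148613 q6 -1.2640689958207458 pos [0.5121 0.3382 0.1233]  slide [-0.8 -1.3  1.3]  rot [ 0.003 -0.    -0.   ]
```

Call:
apply_moves([
  {"slide":[0,1,0],"rotation":[0,0,0.1],"grip":-0.2},
  {"slide":[0,1,0.1],"rotation":[0,0,0.2],"grip":-0.2},
  {"slide":[0,1,0.2],"rotation":[0,0,0.3],"grip":-0.2},
  {"slide":[0,1,0.3],"rotation":[0,0,0.4],"grip":-0.2},
  {"slide":[0,1,0.4],"rotation":[0,0,0.5],"grip":-0.2},
  {"slide":[0,1,0.5],"rotation":[0,0,0.6],"grip":-0.2},
])

```text
time: 16.68
position: [0.5122, 0.3389, 0.1228]
orientation: [-0.763, -3.047, -0.004]
wrist_force: [1.4, 3.0, 1.2]
grip_width: 0.0387
finger_force: 40.6
```

Run:
```python
from h import *
s=arm.state();print(s["torque"],s["wrist_force"],s["grip_width"]);go([.513,.337,.122])
```

```text
[ 0.4519536  -0.24405452  0.15457015] [1.40662711 3.04051118 1.2211722 ] 0.0386573556258911
yaw 2.6506451077013358 q6 -0.6624604504573425 pos [0.5122 0.3389 0.1228]  slide [-1.6 -1.3  0.8]  rot [ 0.002 -0.001 -0.   ]
```

Not at the stop yet. Continuing in small steps.

Call:
apply_moves([
  {"slide":[0,0,0.1],"rotation":[0,0,0.06],"grip":-0.2},
  {"slide":[0,0,0.1],"rotation":[0,0,0.12],"grip":-0.2},
  {"slide":[0,0,0.2],"rotation":[0,0,0.18],"grip":-0.2},
  {"slide":[0,0,0.2],"rotation":[0,0,0.24],"grip":-0.2},
  {"slide":[0,0,0.3],"rotation":[0,0,0.3],"grip":-0.2},
  {"slide":[0,0,0.3],"rotation":[0,0,0.3],"grip":-0.2},
])

```text
time: 17.42
position: [0.5119, 0.3396, 0.1225]
orientation: [-1.198, -2.903, -0.004]
wrist_force: [1.1, 4.7, 1.8]
grip_width: 0.0387
finger_force: 40.6
```

Run:
```python
from h import *
s=arm.state();print(s["torque"],s["wrist_force"],s["grip_width"]);go([.513,.337,.122])
```

```text
[ 0.80851317 -0.08901446  1.08631531] [1.07182978 4.72249517 1.78475637] 0.03872615618532408
yaw 2.35895466767115 q6 -0.36960598551774165 pos [0.5119 0.3396 0.1225]  slide [-2.6 -1.1  0.5]  rot [ 0.002 -0.002 -0.   ]
```

Torque jumped from 0.15 to 1.09 Nm, so the cap is home. I'll hold briefly, then back off a quarter turn.

Call:
apply_moves([
  {"slide":[0,0,0],"rotation":[0,0,0.03],"grip":-0.2},
  {"slide":[0,0,0],"rotation":[0,0,0.03],"grip":-0.2},
  {"slide":[0,0,-0.1],"rotation":[0,0,-0.12],"grip":-0.2},
  {"slide":[0,0,-0.2],"rotation":[0,0,-0.28],"grip":-0.2},
  {"slide":[0,0,-0.4],"rotation":[0,0,-0.44],"grip":-0.2},
  {"slide":[0,0,-0.6],"rotation":[0,0,-0.6],"grip":-0.2},
  {"slide":[0,0,-0.7],"rotation":[0,0,-0.76],"grip":-0.2},
  {"slide":[0,0,-0.9],"rotation":[0,0,-0.92],"grip":-0.2},
  {"slide":[0,0,-1],"rotation":[0,0,-1.08],"grip":-0.2},
  {"slide":[0,0,-1.2],"rotation":[0,0,-1.24],"grip":-0.2},
  {"slide":[0,0,-1.3],"rotation":[0,0,-1.4],"grip":-0.2},
  {"slide":[0,0,-1.4],"rotation":[0,0,-1.5],"grip":-0.2},
])

```text
time: 18.92
position: [0.5113, 0.3369, 0.1238]
orientation: [1.098, -2.939, 0.002]
wrist_force: [-1.5, -2.2, 6.8]
grip_width: 0.0389
finger_force: 40.9
```

Run:
```python
from h import *
import pickle
s=arm.state();print(s["torque"],s["wrist_force"],s["grip_width"]);go([.513,.337,.122])
print(2.359+1.57-2*np.pi)
w=cam("wrist");pickle.dump(w,open("c3.pkl","wb"));u,v=map(int,proj(w,[.512,.339,.1435]));print(u,v)
save(cv2.resize(w["color"][v-60:v+60,u-80:u+80],(800,600)),"c3.png")
```

```text
[-0.56348787  0.23225699 -0.13324312] [-1.52444575 -2.19461613  6.82253163] 0.03887612460564003
yaw -2.4264802841789423 q6 -1.868087115479548 pos [0.5113 0.3369 0.1238]  slide [-1.4 -1.1  1.8]  rot [ 0.001 -0.004 -0.   ]
-2.354185307179586
259 266
```

View pics/c3.png

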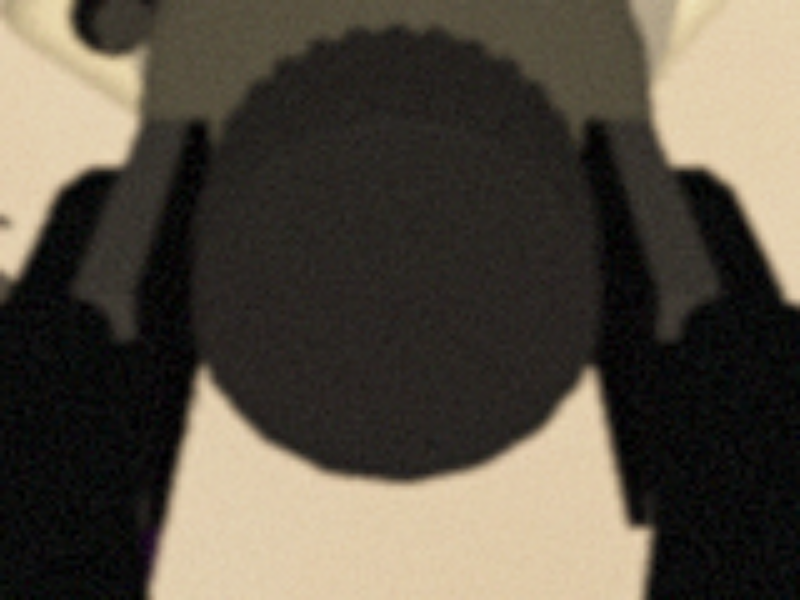

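The crop shows the cap gripped squarely between the pads, with its top shaded so the ridge is not visible. The measured back-off so far is about 1.50 rad, so I'll add 0.1 rad and settle.

Call:
apply_moves([
  {"slide":[0,0,0.5],"rotation":[0,0,-0.05],"grip":-0.2},
  {"slide":[0,0,0.5],"rotation":[0,0,-0.1],"grip":-0.2},
  {"slide":[0,0,0.5],"rotation":[0,0,-0.1],"grip":-0.2},
  {"slide":[0,0,0.5],"rotation":[0,0,-0.1],"grip":-0.2},
  {"slide":[0,0,0.5],"rotation":[0,0,-0.1],"grip":-0.2},
  {"slide":[0,0,0.5],"rotation":[0,0,-0.1],"grip":-0.2},
])

```text
time: 19.73
position: [0.5115, 0.3368, 0.1238]
orientation: [1.239, -2.882, 0.002]
wrist_force: [-2.6, -3.3, 7.6]
grip_width: 0.0383
finger_force: 41.1
```

Run:
```python
from h import *
import pickle
s=arm.state();print(s["torque"],s["wrist_force"],s["finger_force"],abs(s["dq"]).max());go([.513,.337,.122])
a=[cam("wrist") for _ in range(8)]; w=a[0]; m=np.mean([i["color"] for i in a],0).mean(2)
u,v=map(int,proj(w,[.512,.338,.1435]));c=m[v-50:v+50,u-60:u+60];c=np.clip((c-25)/(60-25),0,1)*255
save(np.dstack([cv2.resize(np.uint8(c),(720,600))]*3),"c4.png")
b=pickle.load(open("c2.pkl","rb"));o=(148,125)
P=[onz(b,o[0]+x/3,o[1]+y/3,.1445) for x,y in((202,203),(242,238))];q=P[1]-P[0];print("ridge yaw0",np.arctan2(q[1],q[0]))
print(u,v)
```

```text
[-0.61529836  0.40855681  0.04270644] [-2.55119791 -3.33021346  7.57677365] 41.14046931266785 0.00220381666709456
yaw -2.329425682437826 q6 -1.9649927975912438 pos [0.5115 0.3368 0.1238]  slide [-1.2 -0.9  1.8]  rot [ 0.    -0.004 -0.   ]
ridge yaw0 2.3209445853524318
258 265
```

View pics/c4.png

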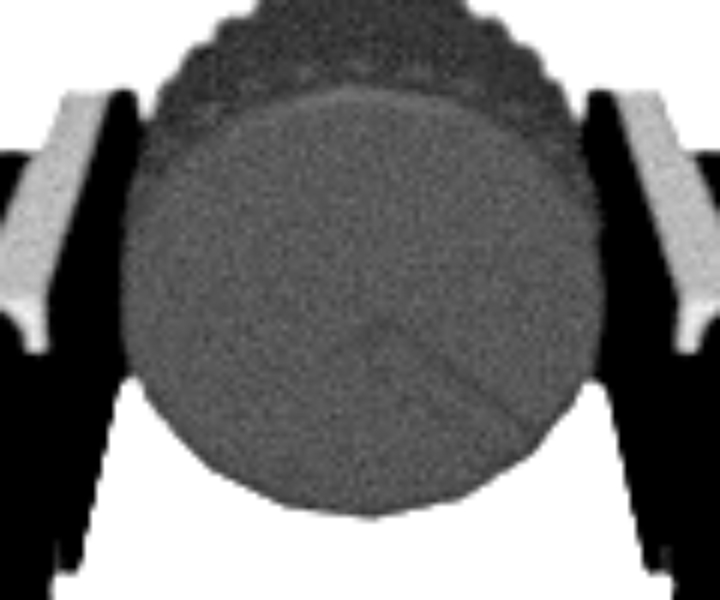

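With the contrast raised, the ridge shows from (385,320) to (535,430). It sits almost where it was relative to the tool before gripping, so there was no significant slip. The net turn puts the starting angle at about 2.3 rad, inside the stated range. The arm is still and gripping with 41 N, so I'm handing in.

```bash
python3 -c "
from h import *
print(order.sign_off())"
```

```text
the job is handed in; nothing more can be done
None
```

I handed the job in at about 20 s: stop button pressed right down and reset with the dome up, cap screwed home and backed off about 1.57 rad, and the gripper still holding it at 41 N; sign-off returned no verdict, so I can't confirm the run passed.

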